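# Exercise the sprung mirror mount

## Task

Reseat the sprung tilt mount that carries the round mirror: with a fingertip press down on the domed cap at its free corner until its pointer stands at the long mark on the scale, not past the short mark below it, and hold it there for a second. Then let it up slowly under the finger, without letting it snap back, until the plate is at rest on its stop again, and move clear. Touch only that corner: do not touch the mirror, the adjuster knobs, the pointer or the mount with the glass cube, and leave the loose things where they are.

Things in the scene. Friction and masses are not known exactly. Their poses are not given: they have to be found in the camera images.
- mirror_mount: the tilt mount with the round mirror, bolted to an aluminium breadboard 12 mm high. Origin on the breadboard under its middle; z up; x points from the middle to the free corner and along the pointer. Its level black plate, 120 x 120 x 10 mm, top 64 mm above the origin, has its corners on the x and y axes and tilts about the y axis 54 mm above the origin: the corner at +x (85 mm out) goes down
- mirror_mount_pad (a point): the point to press: top of the domed steel cap (22 mm across, 5 mm high) on the free corner, 60 mm out from the tilt axis, 69 mm above the breadboard at rest; moves with the plate. It begins to give at about 4 N and needs about 8.7 N at the long mark (0.55 N per mm). At the long mark the cap is 8.5 mm lower than at rest; each 2 degrees is 2.1 mm
- mirror_mount_plate (a joint): tilt of the mirror mount's plate, rad: 0 at rest on its stop, growing as the free corner goes down; marks every 2 degrees (0.035), the long mark at 8 degrees (0.140), the short mark below it at 10 degrees (0.175), hard stop at 0.227
- mirror_mount_mark (a point): where the pointer's tip stands when at the long mark: 143 mm out along the mount's x, 39 mm above the breadboard. The scale is a white upright plate, 46 mm wide, its top 79 mm above the breadboard, black marks on its -y face; the long mark (38 mm, the others 13 mm) is the fifth from the top, the first being where the pointer rests
- mirror_mount_pointer: steel needle of the mirror mount, 64 mm long, 2 mm thick, level at rest, running out along the mount's x over the scale; origin at its inner end, on the tip of the free corner, 59 mm above the breadboard at rest; moves with the plate
- mirror: 25 mm round mirror in an aluminium ring holder, 31 mm wide, 36 mm high, on the plate; origin under its foot, 20 mm from the plate's middle on the side away from the free corner
- mirror_mount_knob_a: brass adjuster knob of the mirror mount, 15 mm across, 13 mm high, at the -y corner; origin on the plate's top
- mirror_mount_knob_b: the same at the +y corner
- cube_mount: a second tilt mount of the same make and size and with the same frame, carrying a 25 mm glass cube under a clamp arm in place of the mirror; leave alone
- cube_mount_plate (a joint): tilt of that second mount's plate, rad, 0 at rest
- driver: loose screwdriver, 160 mm long, lying on the breadboard; leave alone
- optic_case: loose round white plastic case, 52 mm across, 22 mm high; leave alone
- solvent_bottle: loose amber bottle, 42 mm across, 85 mm high; leave alone

How it is judged (in metres and radians):
On the way:
1. the pointer of the mirror mount is held by the fingers at the long mark, within 1.8 degrees (0.0314 rad), for 0.5 s (value of joint mirror_mount_plate between 0.1082 and 0.171 rad and contact force between the fingers and mirror_mount above 1.5 N), for 0.5 s.
At the end, for the whole second after the job is handed in: both plates rest on their stops (tilt under 0.015 rad), still (under 0.05 rad/s) (value of joint each of mirror_mount_plate, cube_mount_plate below 0.015 rad and velocity of joint mirror_mount_plate between -0.05 and 0.05 rad/s); the robot touches nothing.
It fails at once if the plate is pressed clearly past the short mark below the long one (over 10.8 degrees, 0.188 rad) (value of joint mirror_mount_plate above 0.188 rad).
It fails at once if the plate snaps back (rises faster than 1.5 rad/s, about 90 mm/s at the cap) (velocity of joint mirror_mount_plate below -1.5 rad/s).
It fails at once if the mirror, an adjuster knob or the pointer of the mirror mount is touched (contact force between any of the arm, the fingers and mirror above 0.5 N or contact force between any of the arm, the fingers and mirror_mount_knob_a above 0.5 N or contact force between any of the arm, the fingers and mirror_mount_knob_b above 0.5 N or contact force between any of the arm, the fingers and mirror_mount_pointer above 0.5 N).
It fails at once if the mount with the glass cube is touched (contact force between any of the arm, the fingers and cube_mount above 0.5 N or value of joint cube_mount_plate above 0.03 rad).
It fails at once if a loose thing is lifted or moved by more than 15 mm (distance of any of driver, optic_case, solvent_bottle from where it was at the start of the episode above 0.015 m).
It also fails if it takes over 45 s, if anything falls off the work surface, if the arm or the gripper's body presses on something with over 40 N, if the wrist force passes 120 N, or if a joint passes its speed limit or range.

## Robot

A 6-joint arm with a two-finger parallel gripper is mounted at the origin on the work surface. World frame = base frame: x ahead of the robot, y to its left, z up, the work surface at z = 0. Lengths are in mm, angles in rad, forces in N, time in s.
With the tool pointing down it reaches from about 400 to 925 mm from the base axis. Payload 12.5 kg.
Tool frame: the origin (TCP) lies midway between the tips of the shut fingers; the grasp point (between the pads) lies 19 mm behind it; z points along the fingers, y is the direction in which the jaws open and shut (so a half turn about z gives the same grasp; the last joint's range is limited). The gripper opens to 95 mm and grips with 3 to 60 N. Pads are 20 mm wide; open, the fingers measure 119 mm over their backs; the gripper's body (75 mm by 180 mm) begins 59 mm behind the grasp point.
Start: joints at [-1.455, 0.491, 1.559, -0, 1.092, -0.106], TCP at [137.513, -609.704, 192.161] pointing down, gripper open.
Joint ranges: [-3.1, 3.1], [-0.84, 2.19], [0.05, 2.79], [-1.13, 4.28], [0.06, 2.93], [-2.69, 2.69]. Speed limits (rad/s): [2.22, 2.22, 2.79, 3.14, 3.14, 3.14].

## Interface

Orientations are given as [roll, pitch, yaw] about the fixed x, y, z axes, in that order (R = Rz(yaw) Ry(pitch) Rx(roll)).
In Python, from cell import env, eyes, job_done, boxes_of, regions_of gives the robot as it stands.
- The arm moves only by the tool send_rows, never from a script. Its argument "plan" is text: rows parted by semicolons, each of 5 numbers parted by spaces: the shift along the tool's x, y, z in mm, then the turn about the tool's z in rad, then the finger opening in mm, from 0 to 95.1. In form: x y z roll gripper; .... A call has 1 to 8 rows; each row shifts and turns the pose as measured when the row begins, along the tool's axes as they then stand; what a row does not reach is not made up. A row lasts 1/10 s, in which the tool goes at most 50 mm and 8.59 degrees, less where a joint would pass 70% of its speed; a pose out of reach is approached as far as the arm can. A call with a gripper value outside its range is refused whole. The fingers move at their own pace and stop on an object; the grip force is fixed at half the most. Time passes only in rows, so rows that do not move let the fingers close. It gives the time, the measured TCP pose, the force and the opening at its end, in the units of the state.
- env.state(): the state, without advancing time (a new reading comes with each control period).
- eyes.read_camera(name): name is "side" or "top" or "wrist"; returns a dict with "image" (384x512x3 uint8, red, green, blue), "vertical_fov" (degrees; the focal length in pixels is half the picture's height over the tangent of half this angle, whatever the lens; pixels are square), "cx", "cy" (the principal point, pixels), "extrinsics" (4x4, takes a point from camera to world coordinates). Camera axes: x right, y up, looking along -z (the intrinsics and any distortion apply to the point x, -y, -z); pixel columns grow to the right and rows downward; lengths in mm; the calibration is good to about 2 mm. A picture is of the moment at which its call begins. There is no depth.
- job_done(): hands the job in, once; it reports no verdict.
Trained networks look in a picture, given as the dict that the camera call returned (one of the last four; its "shot" number tells which), for a name from the list of things; names that differ only in an ending like _2 or _b are one class to them, and where a whole thing is asked for, a point or a joint stands for the part that bears it (a point fixed in the world has none). Each returns a list of dicts, best first, with "confidence" (0 to 1); they miss things now and then, are a little off and sometimes report something else, mostly with a low value. They report only what shows in the picture. A call takes as long as a camera call.
- boxes_of(target, picture): "bbox" ([left, top, width, height] in pixels, round what is visible of it).
- regions_of(target, picture): "pixels" (384x512 bool, what is visible of it) and "bbox" ([left, top, width, height] in pixels, round what is visible of it).
The state is a dict: "t": time; "joints": joint angles; "qvel": joint speeds; "tau": joint torques, N m; "eef_pos": TCP position; "tcp_rot": TCP orientation; "ft_force": force on the tool from outside, world axes, zero at the start; "moment": the same for the moment, N m; "opening": opening from 0.0 (shut) to 1.0 (fully open).
Only numpy, scipy, OpenCV 4.12 (cv2) and the standard library are available. Lean on these libraries where they do the work, as an engineer would, in place of code of your own. Each camera call takes 0.05 s, during which the arm holds its last target.

## Working session

There is one attempt and no reset: what is moved stays moved. The work goes in short steps, Python scripts to look and compute and a tool call to move; the robot and the scene stay as the last step left them, time stands still between calls to the robot, and variables do not carry over. Pictures are saved under pics/ and viewed, and the job is handed in when it is done.

Besides the shell and the picture viewer there is one more tool, called after "Call:" as name(argument=value, ...) on one line, values as JSON. send_rows: Moves the arm, as the interface text tells. Its arguments: {"type":"object","properties":{"plan":{"type":"string"}},"required":["plan"]}

```bash
mkdir -p pics; ls
python3 - <<'E'
from cell import env,eyes,boxes_of
import cv2,numpy as np
s=env.state();print({k:np.round(v,3).tolist() for k,v in s.items()})
for n in("side","top","wrist"):
    p=eyes.read_camera(n);cv2.imwrite(f"pics/{n}0.png",p["image"][:,:,::-1])
    print(n,[k for k in p],p["vertical_fov"],p["cx"],p["cy"],np.round(p["extrinsics"],3).tolist(),p.get("distortion"))
    for t in("mirror_mount","mirror_mount_pad","mirror_mount_pointer","mirror","mirror_mount_knob_a","cube_mount"):
        print(t,[(np.round(b["bbox"]).tolist(),round(b["confidence"],2)) for b in boxes_of(t,p)])
E
```

```text
pics
{'t': 0.0, 'joints': [-1.455, 0.492, 1.559, -0.0, 1.092, -0.106], 'qvel': [-0.0, 0.001, -0.0, 0.001, 0.001, -0.0], 'tau': [0.003, -61.263, -25.818, 0.069, 0.048, -0.0], 'eef_pos': [137.465, -609.404, 191.575], 'tcp_rot': [-3.14, -0.0, 0.222], 'ft_force': [1.106, 0.51, 0.317], 'moment': [-0.014, -0.006, -0.013], 'opening': 0.999}
side ['image', 'vertical_fov', 'cx', 'cy', 'extrinsics', 'shot'] 56.81506589293917 254.36538815653472 191.8846603769706 [[-0.967, 0.182, -0.179, 445.607], [-0.255, -0.718, 0.647, 640.563], [-0.011, 0.671, 0.741, 798.231], [0.0, 0.0, 0.0, 1.0]] None
mirror_mount [([249.0, 142.0, 59.0, 58.0], 0.65), ([237.0, 214.0, 62.0, 65.0], 0.32)]
mirror_mount_pad [([255.0, 140.0, 51.0, 39.0], 0.68), ([218.0, 156.0, 18.0, 18.0], 0.53)]
mirror_mount_pointer []
mirror []
mirror_mount_knob_a []
cube_mount [([235.0, 214.0, 65.0, 97.0], 0.96)]
top ['image', 'vertical_fov', 'cx', 'cy', 'extrinsics', 'shot'] 44.337309798048736 253.13000684659025 192.30765366623424 [[0.028, 0.999, -0.036, 551.959], [-0.999, 0.028, 0.015, 42.787], [0.016, 0.036, 0.999, 1376.925], [0.0, 0.0, 0.0, 1.0]] None
mirror_mount [([259.0, 172.0, 86.0, 57.0], 0.96)]
mirror_mount_pad [([283.0, 170.0, 60.0, 58.0], 0.78), ([262.0, 173.0, 83.0, 54.0], 0.4)]
mirror_mount_pointer []
mirror []
mirror_mount_knob_a []
cube_mount [([150.0, 179.0, 88.0, 57.0], 0.79)]
wrist ['image', 'vertical_fov', 'cx', 'cy', 'extrinsics', 'shot'] 59.71781443477177 254.43221629220506 191.37171789856095 [[0.22, 0.94, 0.263, 211.098], [-0.976, 0.211, 0.059, -592.778], [0.0, -0.269, 0.963, 385.145], [0.0, 0.0, 0.0, 1.0]] None
mirror_mount []
mirror_mount_pad []
mirror_mount_pointer []
mirror []
mirror_mount_knob_a []
cube_mount []
```

Run:
```python
import cv2
a=cv2.imread("pics/top0.png");b=cv2.imread("pics/side0.png")
cv2.imwrite("pics/topz.png",cv2.resize(a[140:270,130:370],None,fx=3.3,fy=3.3,interpolation=cv2.INTER_CUBIC))
cv2.imwrite("pics/sidez.png",cv2.resize(b[100:330,160:400],None,fx=2.5,fy=2.5,interpolation=cv2.INTER_CUBIC))
```

```text
(no output)
```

View pics/top0.png

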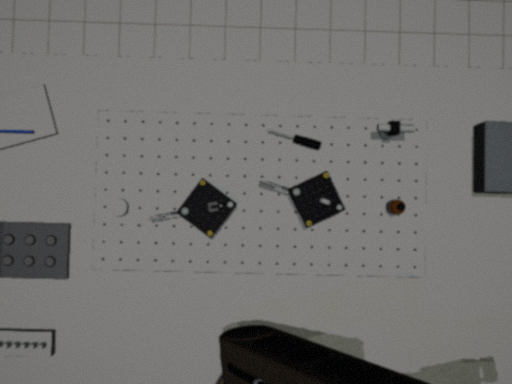

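View pics/topz.png

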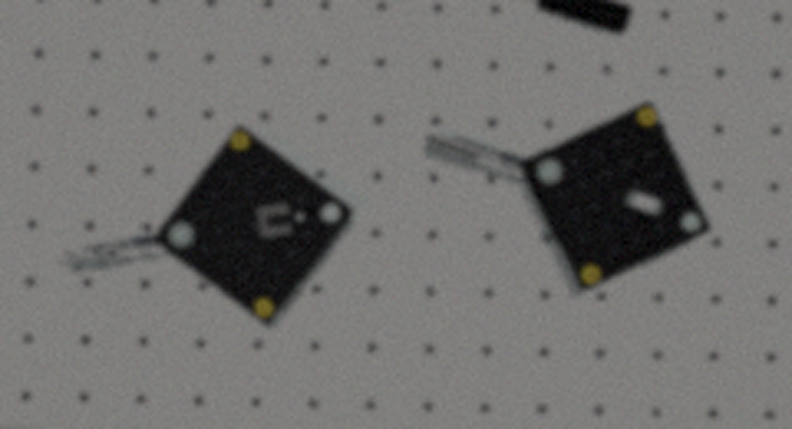

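View pics/sidez.png

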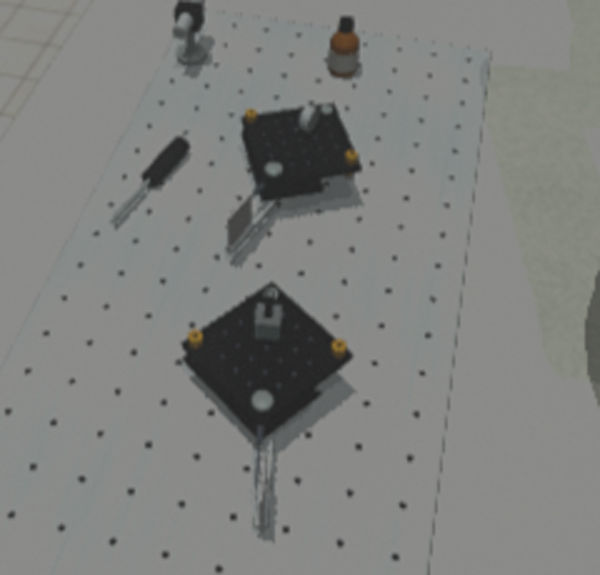

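View pics/side0.png

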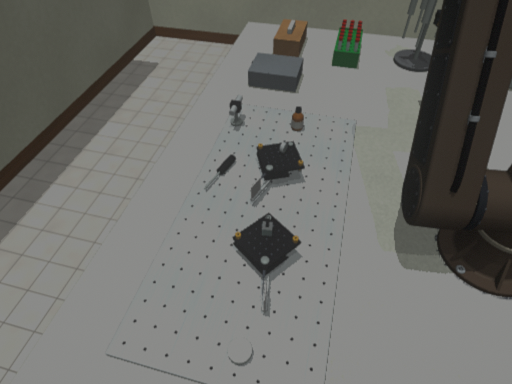

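```bash
cat > h.py <<'E'
import numpy as np
def proj(p,P):
    E=np.array(p["extrinsics"]);f=192/np.tan(np.radians(p["vertical_fov"])/2)
    c=(np.atleast_2d(P)-E[:3,3])@E[:3,:3]
    return np.c_[p["cx"]+f*c[:,0]/-c[:,2], p["cy"]-f*c[:,1]/-c[:,2]]
E
cat > fit.py <<'E'
from h import *
from cell import env,eyes
import cv2
from scipy.optimize import least_squares
pt,ps=eyes.read_camera("top"),eyes.read_camera("side")
def gold(p,x0,y0,x1,y1):
    im=p["image"].astype(int);m=((im[:,:,0]-im[:,:,2])>30).astype(np.uint8)
    M=np.zeros_like(m);M[y0:y1,x0:x1]=m[y0:y1,x0:x1]
    n,_,st,c=cv2.connectedComponentsWithStats(M);return [(np.round(c[i],1).tolist(),int(st[i,4])) for i in range(1,n) if st[i,4]>3]
print(gold(pt,280,160,360,240),gold(ps,250,135,310,170))
for p,bx in((pt,(288,184,306,200)),(ps,(262,160,276,174))):
    g=p["image"][bx[1]:bx[3],bx[0]:bx[2]].mean(2).astype(int);print(g)
E
python3 fit.py
```

```text
[([325.5, 174.8], 28), ([308.5, 222.5], 32)] [([260.0, 145.1], 20), ([300.1, 162.0], 20)]
[[127 128 126 124 123 122 117 111 101  90  67  51  37  24  21   8  11  16]
 [124 124 127 123 113 104  92  74  65  47  32  25  16  13  15  11  12  14]
 [121 119 114 105  94  75  58  38  33  21  24   9  20  13  16   8  16  21]
 [102  99  89  70  59  41  33  39  39  38  29  20  14  16  17  21  21  15]
 [ 64  58  48  39  27  40  47  61  68  65  54  36  23  25  23  18  22  19]
 [ 40  21  21  17  34  58  78  91  98  93  82  57  33  17  19  27  23  23]
 [ 39  25  16  16  43  69  94 105 104 106  95  75  46  26  22  22  25  23]
 [ 52  27  22  24  48  82 105 111 114 111 104  84  53  30  14  19  21  18]
 [ 67  37  20  28  53  77 103 110 114 112 102  82  55  30  22  20  15  14]
 [ 76  41  18  21  41  63  93 108 105 106  96  78  47  20  10  17  23  11]
 [ 71  51  28  14  28  52  72  85  91  90  76  63  34  17  15  16  17  19]
 [ 83  71  37  23  13  27  46  62  64  60  50  36  28  14  19  17  21  20]
 [ 96  83  54  30   7  17  18  33  36  32  24  17  22  19  15  13  10  15]
 [110  90  68  38  15  10  14  12  
[... 317 characters left out ...]
1  41  41  42  43  50  43  41  41  41  41  43  44]
 [ 42  42  40  43  39  42  44  43  39  40  41  41  41  41]
 [ 40  42  41  41  41  51  62  60  53  51  42  39  41  40]
 [ 39  41  41  43  61  90  98  97  94  89  62  41  40  41]
 [ 39  40  42  51  86 111 113 114 112 109  90  49  40  41]
 [ 39  40  41  56  97 116 119 120 118 112  99  49  38  39]
 [ 41  38  39  51  84 110 122 125 119 103  86  46  38  40]
 [ 39  37  41  42  59  85 100 110  99  77  58  41  40  41]
 [ 43  38  40  41  43  53  63  72  64  50  42  40  40  39]
 [ 46  39  39  42  40  41  42  43  42  40  38  38  38  40]
 [ 58  41  44  42  41  40  39  39  39  38  38  38  40  37]
 [ 76  47  57  50  41  38  39  37  38  38  38  37  39  39]]
```

```bash
cat >> fit.py <<'E'
ot=np.array([[296.1,191.5],[325.5,174.8],[308.5,222.5]]);os_=np.array([[269.,167.3],[260,145.1],[300.1,162.]])
def pts(q):
    x,y,a,r=q;M=np.array([[60,0,79],[0,-r,83],[0,r,83]],float)
    c,s=np.cos(a),np.sin(a);return np.c_[x+c*M[:,0]-s*M[:,1],y+s*M[:,0]+c*M[:,1],M[:,2]]
for use in("t","s","ts"):
    def f(q):
        P=pts(q);e=[]
        if "t" in use:e.append(proj(pt,P)-ot)
        if "s" in use:e.append(proj(ps,P)-os_)
        return np.concatenate(e).ravel()
    best=min((least_squares(f,[550,-100,a,70]) for a in np.arange(-3,3.2,.7)),key=lambda r:r.cost)
    print(use,best.x.round(3),best.cost.round(2),f(best.x).round(2),"cap",pts(best.x)[0].round(1))
E
python3 fit.py|tail -8
```

```text
[ 41  39  41  43  59  84 101 109  99  77  60  41  39  41]
 [ 40  37  40  39  43  53  63  73  64  50  41  40  40  41]
 [ 46  38  38  40  40  40  40  42  42  40  39  40  38  39]
 [ 58  41  44  41  39  39  40  39  39  40  39  39  36  39]
 [ 75  49  55  50  43  38  39  39  38  39  37  38  37  39]]
t [ 586.364 -152.144    1.254   69.832] 0.04 [ 0.17 -0.14 -0.16  0.04 -0.01  0.09] cap [605.  -95.1  79. ]
s [ 584.515 -152.357    1.254   69.862] 0.61 [ 0.1  -0.85 -0.11  0.61  0.    0.31] cap [603.2 -95.4  79. ]
ts [ 585.516 -152.263   -5.029   69.872] 0.96 [ 0.2   0.16 -0.11  0.34  0.02  0.42 -0.23 -0.88 -0.44  0.58 -0.33  0.27] cap [604.2 -95.2  79. ]
```

Call:
send_rows(plan="32 -23 0 0 0;32 -23 0 0 0;32 -23 0 0 0;32 -23 0 0 0;32 -23 0 0 0;32 -23 0 0 0;32 -23 0 0 0;32 -23 0 0 0")

```text
t: 2.05
eef_pos: [351.0, -369.1, 191.5]
tcp_rot: [3.139, -0.0, 0.214]
ft_force: [1.1, -1.1, -0.2]
opening: 0.385
```

Call:
send_rows(plan="40 -28 0 0 0;40 -28 0 0 0;40 -28 0 0 0;40 -28 0 0 0;40 -28 0 0 0;40 -28 0 0 0;30 -21 0 0 0;15 -10 0 0 0")

```text
t: 2.85
eef_pos: [594.8, -102.8, 192.5]
tcp_rot: [3.137, -0.003, 0.216]
ft_force: [0.2, -0.3, 0.3]
opening: 0.002
```

```bash
cat > go.py <<'E'
from cell import env
import numpy as np,sys
s=env.state();R=s["tcp_rot"];from scipy.spatial.transform import Rotation as Ro
d=np.array([604.5,-95.2,81])-s["eef_pos"]
print(s["t"],s["eef_pos"],R,s["ft_force"],"tool delta",Ro.from_euler("xyz",R).inv().apply(d).round(1))
E
python3 go.py
```

```text
2.85 [ 594.80428843 -102.83660688  192.5400464 ] [ 3.13676855e+00 -3.09697949e-03  2.15808140e-01] [ 0.23928561 -0.26757718  0.30183681] tool delta [ 10.8  -5.9 111.5]
```

Call:
send_rows(plan="10 -5 20 0 0;0 0 20 0 0;0 0 20 0 0;0 0 15 0 0;0 0 10 0 0;0 0 0 0 0")

```text
t: 3.45
eef_pos: [607.0, -92.1, 104.8]
tcp_rot: [3.136, -0.005, 0.221]
ft_force: [0.1, 0.5, 0.8]
opening: 0.003
```

```bash
python3 go.py
python3 - <<'E'
from cell import eyes
import cv2,numpy as np
a=eyes.read_camera("wrist")["image"];b=eyes.read_camera("side")["image"]
b=cv2.resize(b[90:230,190:340],(548,512))
cv2.imwrite("pics/w1.png",a[:,:,::-1]);cv2.imwrite("pics/s1.png",b[:,:,::-1])
E
```

```text
3.45 [607.04749095 -92.08232619 104.76362606] [ 3.13585316 -0.00536916  0.22130708] [0.10138719 0.45455969 0.78660502] tool delta [-3.3  2.3 23.8]
```

View pics/w1.png

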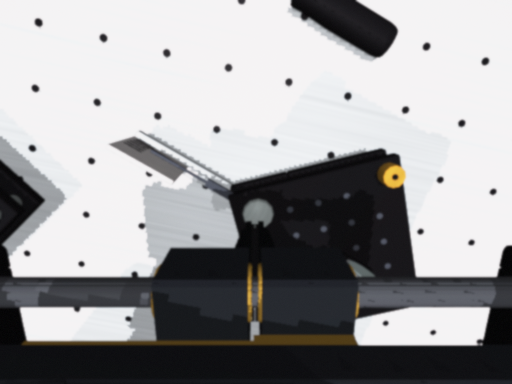

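View pics/s1.png

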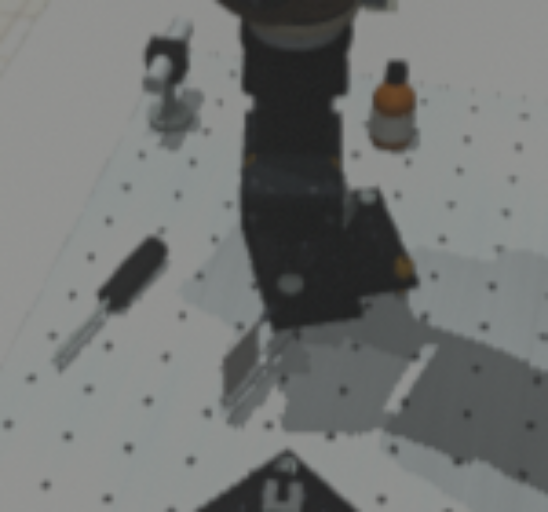

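Run:
```python
from h import *
from cell import env,eyes
import cv2
p=eyes.read_camera("wrist");e=env.state()["eef_pos"]
print("tcp",proj(p,e),"cap pred",proj(p,[604.5,-95.2,79]),"under tcp",proj(p,[e[0],e[1],79]), e)
im=p["image"][185:265,210:305];cv2.imwrite("pics/w2.png",cv2.resize(im,None,fx=7,fy=7,interpolation=cv2.INTER_CUBIC)[:,:,::-1])
```

```text
tcp [[255.13057903 225.04870197]] cap pred [[257.61797385 216.10169946]] under tcp [[254.77375511 210.73955   ]] [607.91478965 -92.3977126  106.6772699 ]
```

View pics/w2.png

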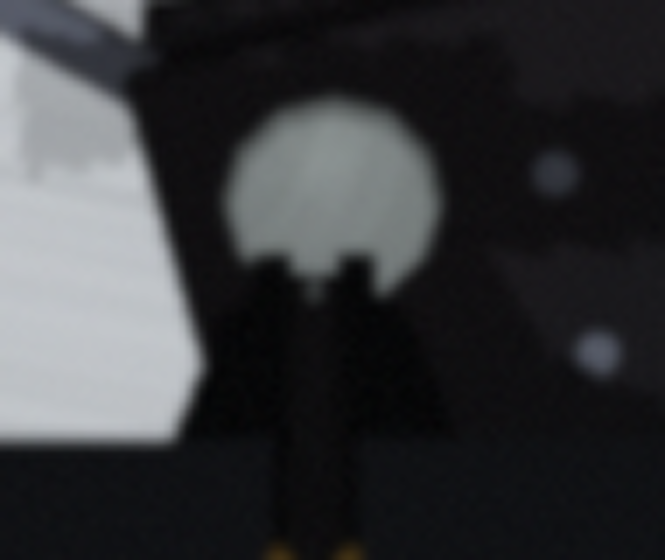

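Call:
send_rows(plan="-2.5 2.5 6 0 0;0 0 6 0 0;0 0 4 0 0;0 0 0 0 0")

```text
t: 4.0
eef_pos: [606.7, -96.2, 91.4]
tcp_rot: [3.133, -0.011, 0.221]
ft_force: [-0.5, 0.7, -0.2]
opening: 0.004
```

```bash
python3 go.py
python3 - <<'E'
from h import *
from cell import env,eyes
import cv2
p=eyes.read_camera("wrist");e=env.state()["eef_pos"]
print("tcp",proj(p,e),"cap pred",proj(p,[605,-95.2,79]),e)
im=p["image"][185:265,210:305];cv2.imwrite("pics/w3.png",cv2.resize(im,None,fx=7,fy=7,interpolation=cv2.INTER_CUBIC)[:,:,::-1])
E
```

```text
4.0 [606.72941531 -96.22356741  91.37952095] [ 3.13290534 -0.01100308  0.22081205] [-0.52401665  0.67294416 -0.18751054] tool delta [-2.1 -1.6 10.3]
tcp [[254.96189551 225.02548454]] cap pred [[252.61724393 220.44369559]] [606.85906321 -96.21802765  91.63144654]
```

View pics/w3.png

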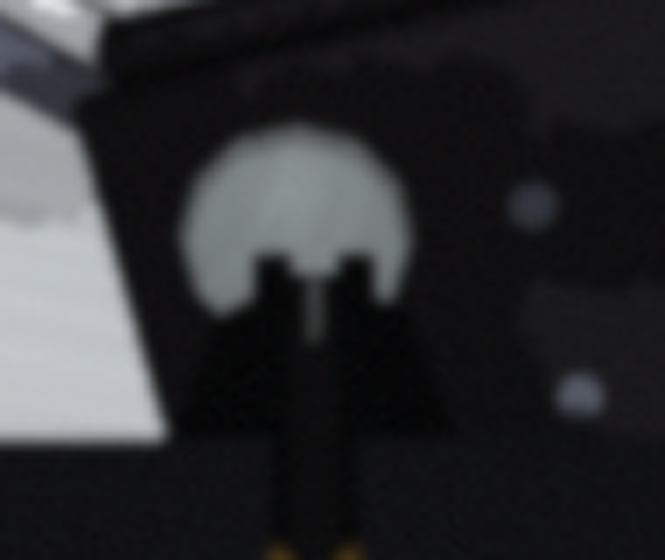

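Call:
send_rows(plan="-0.3 -1 4 0 0;0 0 3 0 0;0 0 0 0 0")

```text
t: 4.35
eef_pos: [606.5, -95.2, 84.2]
tcp_rot: [3.133, -0.012, 0.221]
ft_force: [0.3, -0.2, 0.1]
opening: 0.005
```

```bash
python3 go.py
```

```text
4.35 [606.53064469 -95.21808288  84.22165332] [ 3.13260933 -0.01157522  0.22097838] [ 0.25201751 -0.1681393   0.05889667] tool delta [-2.  -0.5  3.2]
```

Call:
send_rows(plan="0 0 1.5 0 0;0 0 1.5 0 0")

```text
t: 4.55
eef_pos: [606.7, -95.2, 81.2]
tcp_rot: [3.132, -0.012, 0.221]
ft_force: [-0.0, 0.4, 0.8]
opening: 0.007
```

Call:
send_rows(plan="0 0 1.5 0 0")

```text
t: 4.65
eef_pos: [606.7, -95.2, 79.6]
tcp_rot: [3.133, -0.012, 0.221]
ft_force: [-0.8, -0.4, -0.2]
opening: 0.005
```

Call:
send_rows(plan="0 0 1.5 0 0")

```text
t: 4.75
eef_pos: [606.8, -95.2, 78.0]
tcp_rot: [3.132, -0.012, 0.221]
ft_force: [-0.4, -0.9, 0.4]
opening: 0.007
```

Call:
send_rows(plan="0 0 1 0 0")

```text
t: 4.85
eef_pos: [606.8, -95.2, 76.8]
tcp_rot: [3.132, -0.012, 0.221]
ft_force: [0.1, 0.1, 0.5]
opening: 0.005
```

```bash
python3 go.py;python3 - <<'E'
from cell import eyes
import cv2
a=eyes.read_camera("wrist")["image"][100:300,90:420];b=eyes.read_camera("side")["image"][140:210,230:320]
cv2.imwrite("pics/w4.png",cv2.resize(a,None,fx=2.4,fy=2.4,interpolation=cv2.INTER_CUBIC)[:,:,::-1]);cv2.imwrite("pics/s4.png",cv2.resize(b,None,fx=7,fy=7,interpolation=cv2.INTER_CUBIC)[:,:,::-1])
E
```

```text
4.85 [606.8157392  -95.24783469  76.82318437] [ 3.1324242  -0.01191627  0.22110624] [0.0789062  0.05690497 0.45464632] tool delta [-2.2 -0.5 -4.2]
```

View pics/w4.png

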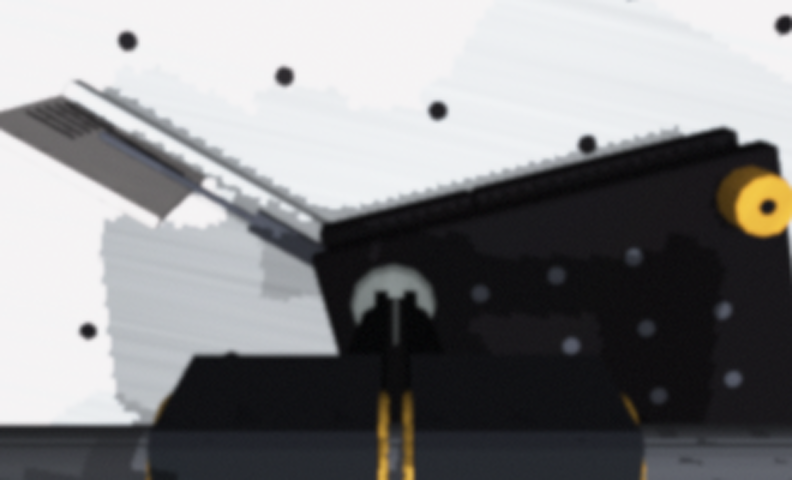

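View pics/s4.png

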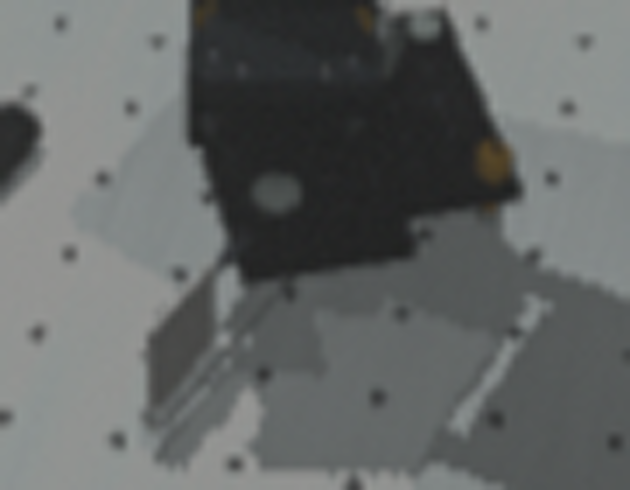

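Run:
```python
from h import *
from cell import env,eyes
import cv2
e=env.state()["eef_pos"]
for n,(x0,y0,x1,y1) in (("side",(225,90,325,200)),("wrist",(200,170,310,280))):
    p=eyes.read_camera(n)
    P=np.array([e,e+[0,0,20],[605.5,-95.2,79],[605.5,-95.2,81]]);q=proj(p,P);print(n,q.round(1).tolist())
    im=np.ascontiguousarray(p["image"][y0:y1,x0:x1]).astype(float)
    im=np.clip(255*(im/255)**.5,0,255).astype(np.uint8)
    im=cv2.resize(im,None,fx=5,fy=5,interpolation=cv2.INTER_CUBIC)
    for k,c in zip(q,((255,0,0),(255,255,0),(0,255,0),(0,255,255))):
        cv2.circle(im,(int((k[0]-x0+.5)*5),int((k[1]-y0+.5)*5)),3,c,1)
    cv2.imwrite(f"pics/{n}5.png",im[:,:,::-1])
```

```text
side [[267.9, 166.8], [268.0, 161.8], [268.3, 166.4], [268.3, 165.9]]
wrist [[254.9, 225.1], [255.2, 237.8], [254.4, 228.2], [254.4, 229.4]]
```

View pics/side5.png

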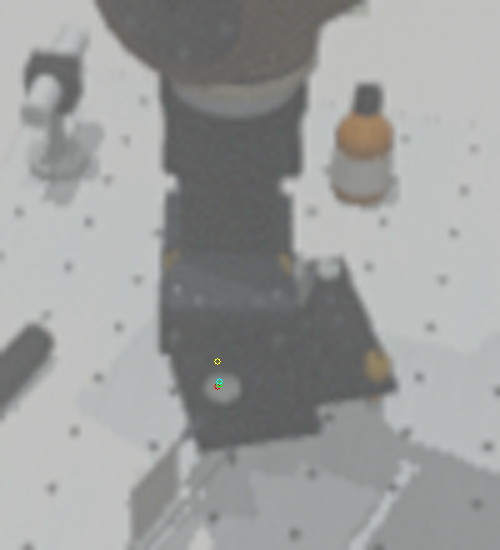

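View pics/wrist5.png

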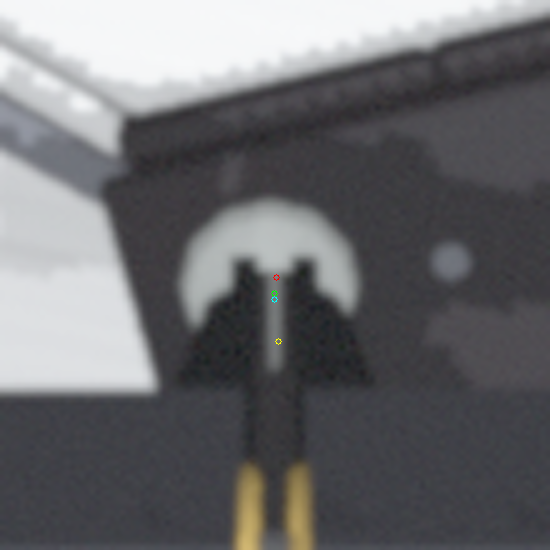

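Run:
```python
from cell import eyes
import cv2,numpy as np
b=eyes.read_camera("side")["image"];a=cv2.imread("pics/side0.png")[:,:,::-1]
for i in(a,b): print(i[160:174,262:277].mean(2).astype(int))
print(b[150:166,245:285].mean(2).astype(int))
```

```text
[[ 42  41  42  41  41  42  42  41  42  43  42  41  42  44  41]
 [ 42  43  41  41  42  44  47  41  42  41  40  41  44  47  42]
 [ 40  41  41  41  41  43  51  44  40  40  41  41  42  44  43]
 [ 41  41  43  41  40  40  45  44  40  41  40  41  42  40  40]
 [ 41  41  42  40  41  51  60  59  54  50  41  40  41  41  41]
 [ 39  41  41  44  61  90  97  97  93  87  61  42  39  42  46]
 [ 38  42  40  52  86 111 114 114 113 109  90  46  39  42  44]
 [ 38  40  40  58  96 115 119 120 117 113  99  50  41  40  41]
 [ 40  38  40  50  83 111 122 125 117 104  85  46  40  38  41]
 [ 40  38  41  41  59  84 102 109  99  78  61  41  41  41  40]
 [ 42  39  38  41  43  53  63  71  65  50  43  39  40  40  41]
 [ 46  40  39  41  40  40  42  43  42  39  38  37  41  39  38]
 [ 58  41  44  42  39  38  40  38  39  38  38  38  39  39  38]
 [ 75  48  56  50  41  38  38  38  39  38  38  38  38  40  39]]
[[37 38 38 36 36 35 37 35 35 36 36 36 33 35 37]
 [39 37 39 37 38 35 36 36 36 36 37 35 37 38 36]
 [40 39 40 37 37 36 37 37 36 36 35 35 35 37 35]
 [40 39 38 37 38 36 36 38 35 37 36 37 36 36 38]
 [37 39 37 37 38 40 46 45
[... 2428 characters left out ...]
  36  35  35
   35  36  36  34]
 [146 143 136 129 130 131 132 132 130 130 130 132 128 104  55  38  38  40
   39  40  37  37  36  37  37  36  36  35  35  35  37  35  35  35  37  35
   37  35  36  35]
 [145 143 131 128 132 133 133 133 131 130 130 131 130 113  62  38  37  40
   39  38  37  38  36  36  38  35  37  36  37  36  36  38  37  36  35  36
   36  35  37  36]
 [128 135 129 130 133 132 132 132 131 130 131 132 132 125  78  42  37  37
   39  37  37  38  40  46  45  42  39  37  37  37  36  35  37  37  36  35
   37  37  41  35]
 [106 130 130 132 133 133 133 131 131 130 132 132 132 129  90  52  38  37
   38  38  39  46  60  64  63  61  60  45  37  36  37  39  40  37  36  34
   36  37  38  36]]
```

Run:
```python
from cell import eyes,env
import cv2,numpy as np
b=np.mean([eyes.read_camera("side")["image"].astype(float) for _ in range(20)],0)[110:185,235:315]
c=np.clip((b-28)*12,0,255).astype(np.uint8)
w=np.mean([eyes.read_camera("wrist")["image"].astype(float) for _ in range(12)],0)[190:290,200:310]
print(w.min(),env.state()["t"],env.state()["ft_force"])
w=np.clip((w-w.min())*6,0,255).astype(np.uint8)
cv2.imwrite("pics/s6.png",cv2.resize(c,None,fx=7.5,fy=7.5,interpolation=cv2.INTER_CUBIC)[:,:,::-1])
cv2.imwrite("pics/w6.png",cv2.resize(w,None,fx=5,fy=5,interpolation=cv2.INTER_CUBIC)[:,:,::-1])
```

```text
5.25 6.7 [ 0.11938505 -0.31777921 -0.94768626]
```

View pics/s6.png

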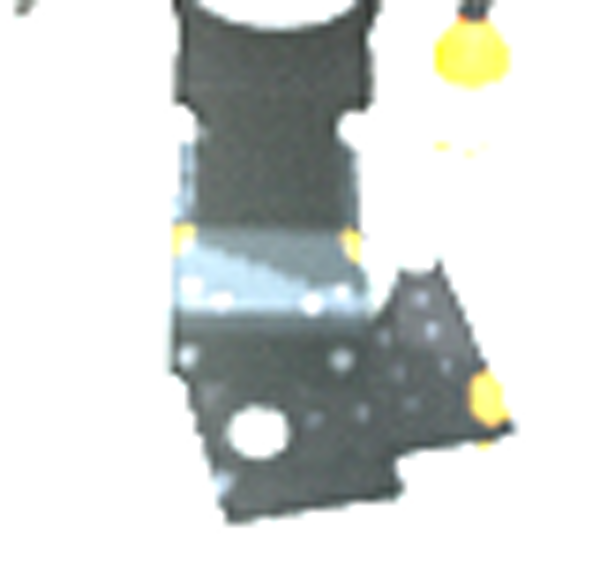

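View pics/w6.png

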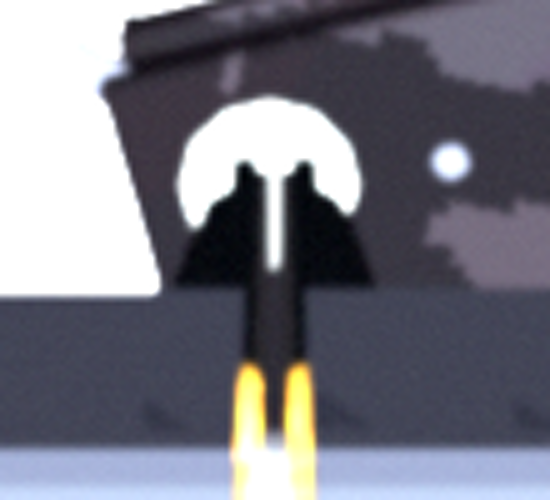

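Run:
```python
from h import *
from cell import env,eyes
from scipy.spatial.transform import Rotation as Ro
s=env.state();R=Ro.from_euler("xyz",s["tcp_rot"])
ps,pw=eyes.read_camera("side"),eyes.read_camera("wrist")
T=lambda v:np.array(s["eef_pos"])+R.apply(v)
for v in([37,-90,-78],[-37,-90,-78],[37,90,-78],[10,-10,0],[-10,-10,0],[10,-5,-20],[10,10,0],[10,5,0],[10,5,-20],[10,12,-20],[10,12,-40],[5,5,0],[3,5,0]):
    print(v,T(v).round(),proj(ps,T(v))[0].round(1),proj(pw,T(v))[0].round(1))
```

```text
[37, -90, -78] [622.   1. 155.] [254.1 169.1] [  6.6 208.4]
[-37, -90, -78] [550. -15. 154.] [282.6 169.9] [ 41.7 375.1]
[37, 90, -78] [ 662. -174.  156.] [256.4 125.9] [503.8 208.2]
[10, -10, 0] [614. -83.  77.] [264.4 169.1] [238.5 209.7]
[-10, -10, 0] [595. -88.  77.] [271.3 169.3] [238.9 240.1]
[10, -5, -20] [615. -88.  97.] [264.6 162.9] [245.9 221.4]
[10, 10, 0] [ 619. -103.   77.] [264.5 164.3] [271.3 209.7]
[10, 5, 0] [618. -98.  77.] [264.5 165.5] [263.1 209.7]
[10, 5, -20] [617. -98.  97.] [264.6 160.5] [264.  221.4]
[10, 12, -20] [ 619. -105.   97.] [264.7 158.9] [276.8 221.4]
[10, 12, -40] [ 619. -104.  117.] [264.8 153.7] [279.4 235.8]
[5, 5, 0] [613. -99.  77.] [266.2 165.5] [263.1 217.4]
[3, 5, 0] [611. -99.  77.] [266.9 165.5] [263.1 220.5]
```

Call:
send_rows(plan="0 0 1.5 0 0;0 0 1.5 0 0")

```text
t: 7.0
eef_pos: [607.0, -95.3, 74.0]
tcp_rot: [3.132, -0.012, 0.221]
ft_force: [0.4, -0.7, -0.9]
opening: 0.004
```

Call:
send_rows(plan="0 0 1.5 0 0;0 0 1.5 0 0")

```text
t: 7.2
eef_pos: [607.0, -95.3, 70.6]
tcp_rot: [3.132, -0.012, 0.221]
ft_force: [0.9, 0.2, -0.8]
opening: 0.002
```

Call:
send_rows(plan="0 0 1.5 0 0")

```text
t: 7.3
eef_pos: [607.0, -95.3, 68.9]
tcp_rot: [3.132, -0.012, 0.221]
ft_force: [-0.1, 0.5, -0.0]
opening: 0.005
```

```bash
cat > look.py <<'E'
from h import *
from cell import eyes,env
import cv2,sys
k=sys.argv[1]
b=np.mean([eyes.read_camera("side")["image"].astype(float) for _ in range(3)],0)
w=np.mean([eyes.read_camera("wrist")["image"].astype(float) for _ in range(2)],0)
print(b[162:174,264:276].mean(2).astype(int))
b=b[110:190,235:315];w=w[100:300,90:420]
b=255*np.clip((b-25)/120,0,1)**.5;w=255*np.clip(w/255,0,1)**.5
b=cv2.resize(b,None,fx=5.5,fy=5.5,interpolation=cv2.INTER_CUBIC);w=cv2.resize(w,None,fx=2.4,fy=2.4,interpolation=cv2.INTER_CUBIC)
cv2.imwrite(f"pics/s{k}.png",np.clip(b,0,255)[:,:,::-1]);cv2.imwrite(f"pics/w{k}.png",np.clip(w,0,255)[:,:,::-1])
s=env.state();print(s["t"],s["eef_pos"],s["ft_force"],s["tau"])
E
python3 look.py 7
```

```text
[[37 37 37 36 36 35 35 35 35 35 35 36]
 [37 37 36 36 37 36 35 35 35 36 36 35]
 [37 37 37 40 44 44 40 40 36 36 36 36]
 [37 39 46 60 63 63 62 60 46 37 37 36]
 [38 41 58 72 74 74 74 72 62 39 37 37]
 [38 45 67 76 77 77 77 76 70 41 36 36]
 [39 43 61 75 79 80 79 75 67 40 36 37]
 [38 38 48 63 72 77 73 62 51 37 37 36]
 [37 38 39 46 52 57 54 44 38 36 37 36]
 [37 37 38 38 37 38 38 36 37 36 37 36]
 [39 38 38 37 37 37 37 37 36 37 36 35]
 [44 41 39 38 36 36 36 37 37 36 36 36]]
7.55 [607.00948448 -95.30043749  69.11615089] [0.67119657 1.11525212 0.58107093] [-4.93076586e-03 -6.33358383e+01 -2.02637780e+01  4.50814550e-02
 -1.02637096e-01  1.14241400e-03][ WARN:0@33.244] global loadsave.cpp:1063 imwrite_ Unsupported depth image for selected encoder is fallbacked to CV_8U.
```

View pics/s7.png

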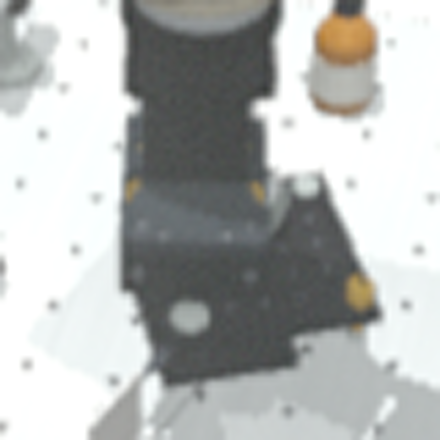

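View pics/w7.png

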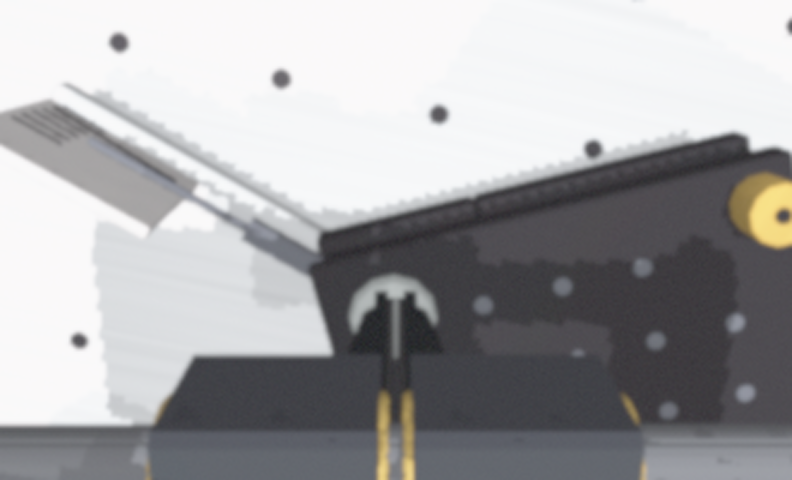

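Call:
send_rows(plan="0 0 1.5 0 0;0 0 1.5 0 0")

```text
t: 7.75
eef_pos: [607.2, -95.4, 66.2]
tcp_rot: [3.132, -0.013, 0.221]
ft_force: [-0.4, 0.6, 0.2]
opening: 0.006
```

Call:
send_rows(plan="0 0 1.2 0 0")

```text
t: 7.85
eef_pos: [607.2, -95.4, 64.9]
tcp_rot: [3.132, -0.013, 0.221]
ft_force: [-0.0, 0.1, -0.4]
opening: 0.001
```

Call:
send_rows(plan="0 0 1.2 0 0")

```text
t: 7.95
eef_pos: [607.2, -95.4, 63.6]
tcp_rot: [3.132, -0.013, 0.221]
ft_force: [0.0, 0.3, 0.1]
opening: 0.004
```

Call:
send_rows(plan="0 0 1.2 0 0")

```text
t: 8.05
eef_pos: [607.3, -95.4, 62.3]
tcp_rot: [3.132, -0.013, 0.221]
ft_force: [-0.0, -0.2, -0.5]
opening: 0.003
```

```bash
python3 look.py 8 2>/dev/null
```

```text
[[37 37 37 36 37 37 36 36 36 36 35 36]
 [37 38 37 36 36 36 36 36 36 36 36 35]
 [37 37 36 36 36 35 35 35 35 36 35 35]
 [38 37 38 38 38 37 38 38 37 36 36 36]
 [38 41 56 60 58 58 56 56 52 38 36 37]
 [38 45 66 75 75 75 74 72 66 42 36 37]
 [38 43 62 75 80 80 80 75 67 41 36 36]
 [38 39 48 63 72 78 74 63 51 37 36 37]
 [37 37 39 46 52 57 54 44 39 36 35 36]
 [37 38 37 38 38 38 38 37 36 37 36 36]
 [39 39 37 37 36 37 37 37 37 37 36 37]
 [45 42 39 37 37 36 37 37 37 36 37 37]]
8.3 [607.27043278 -95.37183566  62.41712311] [-0.45551636  0.26056277  0.46177102] [-9.43139930e-04 -6.36066484e+01 -1.99574339e+01  4.47098992e-02
 -1.04143687e-01  1.16883228e-03]
```

View pics/s8.png

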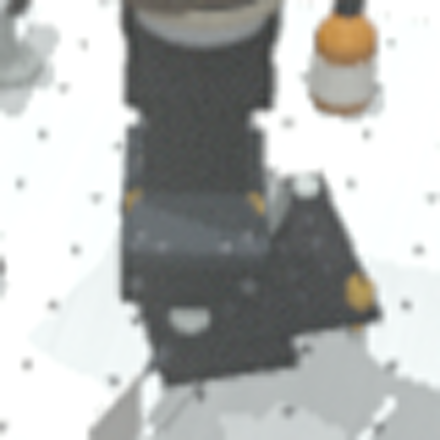

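View pics/w8.png

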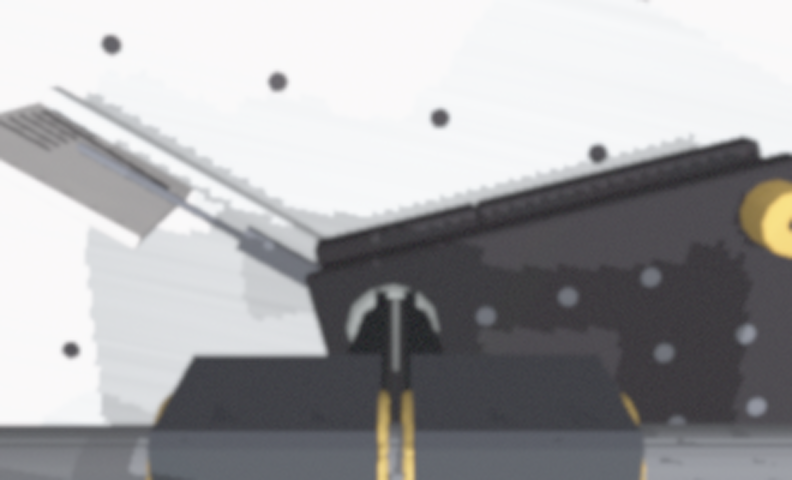

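Call:
send_rows(plan="0 0 1.2 0 0")

```text
t: 8.4
eef_pos: [607.4, -95.4, 61.3]
tcp_rot: [3.132, -0.013, 0.221]
ft_force: [-0.3, -0.7, 0.1]
opening: 0.005
```

Call:
send_rows(plan="0 0 1 0 0")

```text
t: 8.5
eef_pos: [607.4, -95.4, 60.3]
tcp_rot: [3.132, -0.013, 0.221]
ft_force: [0.3, 0.2, -0.8]
opening: 0.006
```

Call:
send_rows(plan="0 0 1 0 0")

```text
t: 8.6
eef_pos: [607.4, -95.4, 59.2]
tcp_rot: [3.132, -0.013, 0.221]
ft_force: [0.2, 0.5, 0.2]
opening: 0.002
```

Call:
send_rows(plan="0 0 1 0 0")

```text
t: 8.7
eef_pos: [607.5, -95.4, 58.3]
tcp_rot: [3.132, -0.013, 0.221]
ft_force: [-1.1, 1.3, 5.4]
opening: 0.004
```

Call:
send_rows(plan="0 0 1 0 0;0 0 1 0 0")

```text
t: 8.9
eef_pos: [607.6, -95.1, 56.7]
tcp_rot: [3.132, -0.014, 0.221]
ft_force: [-1.3, 1.9, 5.5]
opening: 0.005
```

```bash
python3 look.py 9 2>/dev/null
```

```text
[[38 36 37 36 37 36 36 37 36 36 36 36]
 [37 37 36 36 36 37 37 35 36 36 36 35]
 [37 38 37 37 37 36 37 37 36 37 36 37]
 [37 37 37 37 36 36 36 37 36 35 36 35]
 [37 37 38 36 37 37 37 36 36 37 36 35]
 [38 39 46 48 49 49 49 45 42 37 37 36]
 [37 44 63 70 71 72 72 68 60 41 36 36]
 [38 43 61 75 79 80 78 75 59 40 36 36]
 [37 39 46 59 62 65 63 56 43 37 36 37]
 [37 38 38 42 42 45 43 39 37 38 37 37]
 [37 37 37 38 39 38 37 37 36 36 36 37]
 [40 39 39 37 37 37 36 37 36 37 38 36]]
9.15 [607.63408808 -95.07929571  56.79210017] [-1.18100877  2.40305835  4.60945212] [-1.01912923e+00 -6.08978820e+01 -1.93635696e+01 -2.37685489e-01
 -5.62215876e-01 -2.38288252e-03]
```

View pics/w9.png

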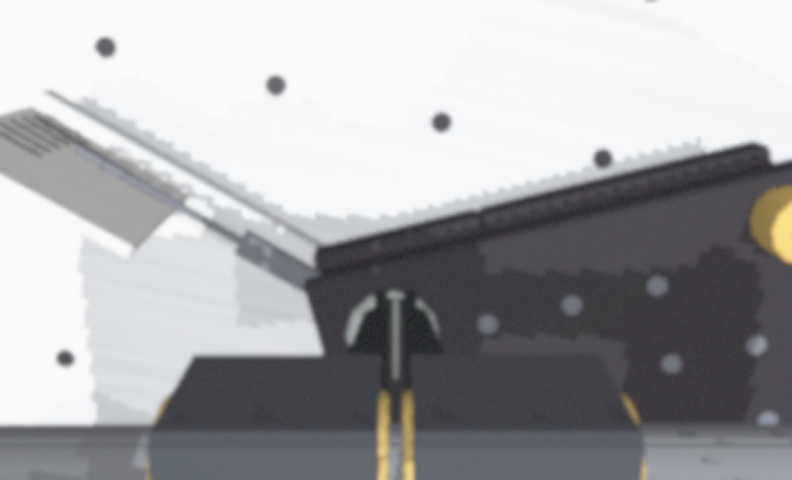

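Call:
send_rows(plan="0 0 1 0 0;0 0 1 0 0;0 0 1 0 0;0 0 1 0 0")

```text
t: 9.55
eef_pos: [607.8, -94.6, 54.2]
tcp_rot: [3.132, -0.015, 0.221]
ft_force: [-1.8, 1.2, 7.3]
opening: 0.006
```

Call:
send_rows(plan="0 0 1.2 0 0;0 0 1.2 0 0;0 0 1.2 0 0;0 0 0.5 0 0")

```text
t: 9.95
eef_pos: [608.0, -94.2, 51.9]
tcp_rot: [3.132, -0.016, 0.221]
ft_force: [-1.8, 0.8, 8.5]
opening: 0.006
```

```bash
python3 look.py 10 2>/dev/null
```

```text
[[37 38 37 37 37 36 37 36 36 36 36 37]
 [37 36 37 37 37 36 37 35 36 36 36 35]
 [38 37 38 36 37 37 37 36 36 37 36 35]
 [37 38 37 38 36 36 36 36 36 37 35 36]
 [37 37 37 37 36 37 36 36 36 36 35 36]
 [38 37 37 36 36 35 36 35 36 35 36 35]
 [38 37 42 43 41 39 39 39 38 35 36 36]
 [38 43 61 68 69 69 68 67 60 42 36 36]
 [38 44 65 77 80 83 81 75 60 39 36 36]
 [38 40 51 64 72 77 70 61 44 38 36 37]
 [37 37 40 46 52 56 50 43 37 37 38 36]
 [37 38 38 38 38 39 38 38 36 36 36 37]]
10.2 [607.97036707 -94.26683979  52.02361506] [-2.6145922   1.26375282  8.01845392] [-3.71714942e-01 -5.96147454e+01 -1.90474927e+01 -6.49237860e-03
 -8.19884688e-01 -6.25844885e-03]
```

View pics/w10.png

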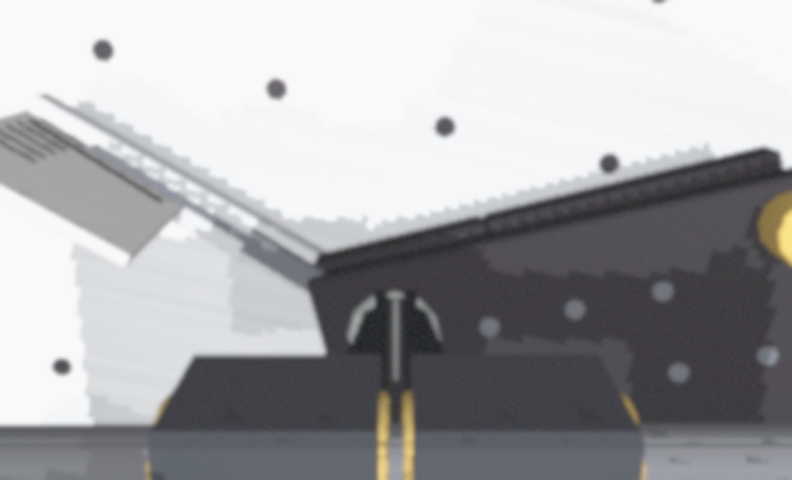

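```bash
cat > ptr.py <<'E'
from h import *
from cell import eyes,env
import cv2,sys
p=eyes.read_camera("wrist");im=np.mean([p["image"].astype(float)]+[eyes.read_camera("wrist")["image"].astype(float) for _ in range(2)],0)
x0,y0,x1,y1=75,125,225,220;F=5
im=np.clip(255*(im[y0:y1,x0:x1]/255)**.6,0,255).astype(np.uint8)
im=cv2.resize(im,None,fx=F,fy=F,interpolation=cv2.INTER_CUBIC)
a=1.254;X,Y=586.3,-152.2
def W(x,z):return [X+np.cos(a)*x,Y+np.sin(a)*x,z+12]
for t,c in((0,(255,0,0)),(6,(0,255,0)),(8,(0,0,255)),(10,(255,0,255))):
    t=np.radians(t)
    for x in(100,143.5):
        q=proj(p,W(x*np.cos(t)+5*np.sin(t),54+5*np.cos(t)-x*np.sin(t)))[0];print(np.degrees(t).round(),x,q.round(1))
        cv2.circle(im,(int((q[0]-x0+.5)*F),int((q[1]-y0+.5)*F)),3,c,1)
cv2.imwrite(f"pics/p{sys.argv[1]}.png",im[:,:,::-1]);s=env.state();print(s["t"],s["eef_pos"],s["ft_force"])
E
python3 ptr.py 1
```

```text
0.0 100 [193.  207.6]
0.0 143.5 [120.4 167.6]
6.0 100 [196.1 202.2]
6.0 143.5 [130.7 163. ]
8.0 100 [197.4 200.7]
8.0 143.5 [134.3 161.9]
10.0 100 [198.9 199.4]
10.0 143.5 [138. 161.]
10.35 [607.99707271 -94.27346897  52.0350709 ] [-2.29971461 -0.16965286  8.88642234]
```

View pics/p1.png

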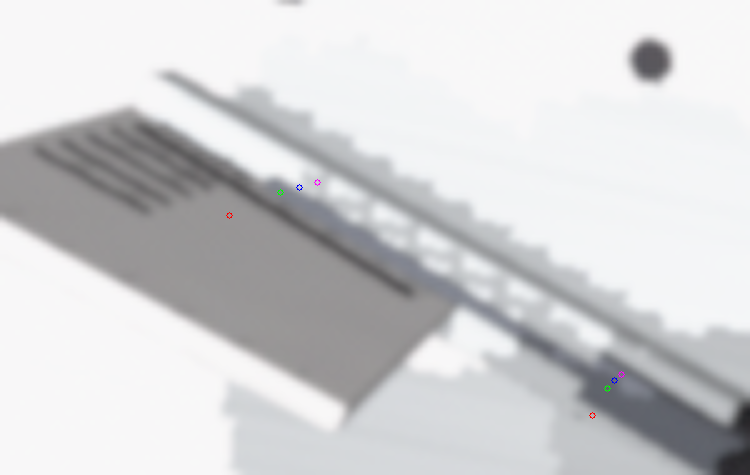

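Call:
send_rows(plan="0 0 1.2 0 0;0 0 1.2 0 0;0 0 0.6 0 0")

```text
t: 10.65
eef_pos: [608.1, -94.1, 50.8]
tcp_rot: [3.131, -0.017, 0.222]
ft_force: [-3.1, 0.6, 7.5]
opening: 0.005
```

```bash
python3 ptr.py 2
```

```text
0.0 100 [192.9 208.5]
0.0 143.5 [119.8 168.2]
6.0 100 [196. 203.]
6.0 143.5 [130.2 163.6]
8.0 100 [197.3 201.5]
8.0 143.5 [133.8 162.5]
10.0 100 [198.8 200.1]
10.0 143.5 [137.6 161.6]
10.8 [608.04251582 -94.10137369  50.80977687] [-2.74936397  0.59158032  7.64830795]
```

View pics/p2.png

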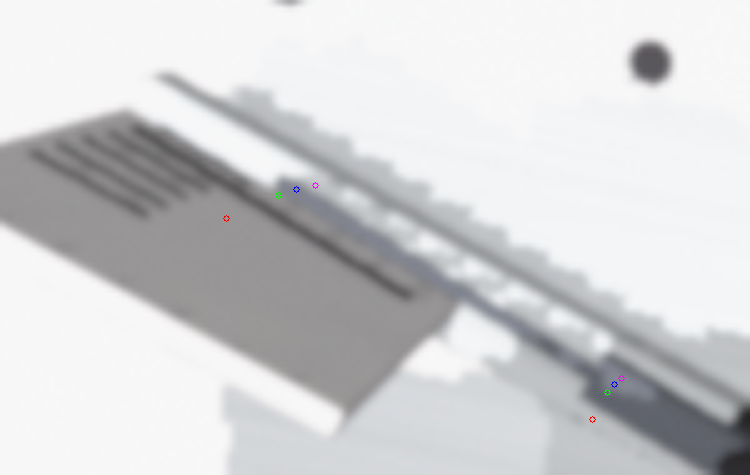

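Call:
send_rows(plan="0 0 1 0 0;0 0 0.7 0 0")

```text
t: 11.0
eef_pos: [608.1, -94.1, 50.3]
tcp_rot: [3.131, -0.017, 0.222]
ft_force: [-3.0, 0.6, 9.1]
opening: 0.003
```

```bash
python3 - <<'E'
from cell import eyes,env
import numpy as np
Z=[];F=[];b=[]
for i in range(22):
    b.append(eyes.read_camera("side")["image"].astype(float));s=env.state();Z.append(s["eef_pos"][2]);F.append(s["ft_force"])
print(s["t"],np.round(Z,1),np.mean(F,0).round(2));print(np.mean(b,0)[166:176,264:276].mean(2).astype(int))
E
python3 ptr.py 3
```

```text
12.1 [50.4 50.4 50.4 50.4 50.4 50.4 50.4 50.4 50.4 50.4 50.4 50.4 50.4 50.4
 50.4 50.4 50.4 50.4 50.4 50.4 50.4 50.4] [-2.67  1.25  8.87]
[[37 37 37 37 36 36 36 36 36 36 36 36]
 [37 37 36 36 36 35 35 35 35 36 36 36]
 [37 37 38 38 37 38 37 36 36 36 36 35]
 [38 43 55 57 57 58 56 49 44 38 36 36]
 [38 46 68 74 76 76 76 69 55 39 36 37]
 [38 43 62 75 79 79 77 67 50 38 37 37]
 [37 39 47 58 62 63 59 49 40 37 37 37]
 [37 38 39 41 42 44 41 38 37 37 37 36]
 [36 38 38 38 38 38 37 36 37 37 36 36]
 [40 39 39 38 37 37 37 37 37 36 36 36]]
0.0 100 [192.8 208.7]
0.0 143.5 [119.6 168.4]
6.0 100 [195.9 203.2]
6.0 143.5 [130.  163.7]
8.0 100 [197.3 201.7]
8.0 143.5 [133.7 162.6]
10.0 100 [198.7 200.3]
10.0 143.5 [137.4 161.7]
12.25 [608.1255148  -94.07992333  50.40355332] [-2.76405969  1.39993022  8.23207836]
```

View pics/p3.png

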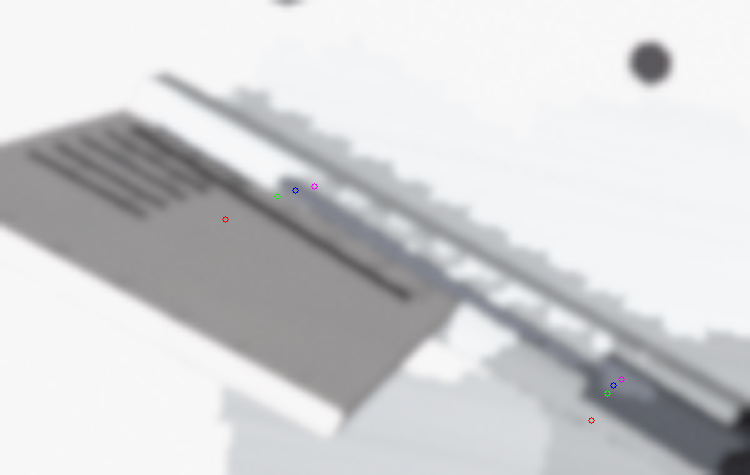

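Call:
send_rows(plan="0 0 -1 0 0;0 0 -1 0 0;0 0 -1 0 0;0 0 -1 0 0;0 0 -1 0 0;0 0 -1 0 0")

```text
t: 12.85
eef_pos: [607.7, -95.4, 58.8]
tcp_rot: [3.128, -0.018, 0.222]
ft_force: [-0.0, 0.8, 0.9]
opening: 0.002
```

Call:
send_rows(plan="0 0 -0.8 0 0;0 0 -0.8 0 0;0 0 -0.8 0 0;0 0 -0.8 0 0")

```text
t: 13.25
eef_pos: [607.6, -95.1, 61.3]
tcp_rot: [3.129, -0.017, 0.222]
ft_force: [0.3, -0.9, 0.0]
opening: 0.006
```

Call:
send_rows(plan="0 0 -3 0 0;0 0 -8 0 0;0 0 -15 0 0;0 0 -25 0 0;0 0 -25 0 0;0 0 -25 0 0;0 0 -10 0 0;0 0 0 0 0")

```text
t: 14.05
eef_pos: [605.1, -93.8, 178.9]
tcp_rot: [3.129, -0.017, 0.223]
ft_force: [0.9, 0.4, -0.5]
opening: 0.004
```

```bash
python3 look.py 11 2>/dev/null
```

```text
[[ 39  39  40  40  46  41  38  36  37  37  37  37]
 [ 40  39  39  39  43  40  38  36  35  35  36  36]
 [ 39  39  40  48  55  45  41  40  37  36  36  36]
 [ 38  41  58  84  84  63  60  58  45  37  35  38]
 [ 39  49  80 100  86  71  70  70  59  39  36  36]
 [ 40  53  90 106  96  75  74  73  66  40  35  36]
 [ 38  48  78 102 107  79  75  72  64  40  36  36]
 [ 38  41  55  79  89  80  74  60  50  37  36  37]
 [ 38  39  41  50  57  60  57  44  36  35  36  36]
 [ 36  39  39  39  39  39  37  37  35  36  37  36]
 [ 41  40  37  37  37  37  35  36  36  35  35  35]
 [ 53  47  40  36  36  37  36  36  36  36  36  37]]
14.3 [604.20642158 -93.64142691 176.15781271] [-0.74074167 -0.29496651 -0.43938964] [ 3.18973430e-02 -6.03514695e+01 -2.51541835e+01  5.34179457e-02
 -1.14501114e-01  1.42068206e-03]
```

View pics/w11.png

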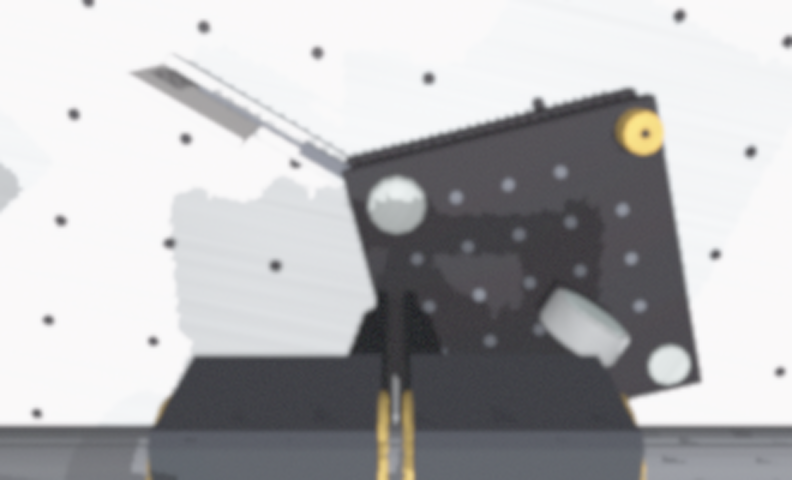

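View pics/s11.png

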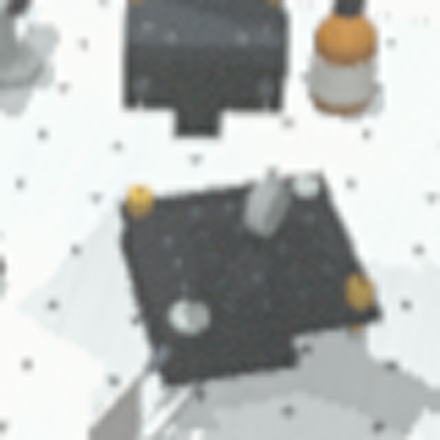

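```bash
python3 -c "
from cell import env,job_done
s=env.state();print(s['qvel'],s['ft_force']);print(job_done())"
```

```text
[-0.00057902  0.00067103 -0.00500687  0.0020549   0.00186628  0.00089506] [-0.74074167 -0.29496651 -0.43938964]
the job is handed in; nothing more can be done
None
```

I pressed the mirror mount's domed cap down with the shut fingertips and held it near the long mark for about 1.2 s. I then let it up under the finger at roughly 14 mm/s and raised the tool about 115 mm clear. The job is handed in at about 14 s, and no verdict was reported.

**During the hold:**
- The force averaged 8.9 N, against the 8.7 N expected at the long mark.
- The tool was 8.2 mm below where it first touched the cap, about 7.8 degrees. The side camera gave about 7.9 mm.
- My reading of the pointer in the wrist picture was rougher, about 7 degrees. All three are inside the 6.2 to 9.8 degree window.

**After release:**
- The cap is back at its starting position in the side picture.
- The force reads about zero, and the tool is above everything.
- In the final side and wrist views the mirror and knobs looked as before. I made no separate check of the cube mount, the screwdriver or the white case.

**One disagreement:** contact came with the stated tool point about 22 mm lower than the cap height predicted. The pictures agreed that the fingertips sit about 20 mm short of that point, so I found the cap by force in small steps.

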